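# Shut the rack dock's stop bar and hold the set square home in its corner

### The job

Check the tube-rack dock for square: first slide the dock's steel stop bar fully home into the keeper in the fence, so that it closes the dock's corner. Then pick the set square up by its upright grip, lay it flat on the dock's deck and press it into that corner until its two outer edges lie flush against both the fence and the stop bar. Finish while still gripping the square and pressing it against both (do not let go of it), and leave everything else on the bench where it is.

Things in the scene. Friction and masses are not known exactly. Their poses are not given: they have to be found in the camera images.
- dock_corner (a point): Corner of the rack dock, on its deck's top face (8 mm above the bench), where the fence's face meets the stop bar's face when the bar is home. Axes: z up; +x along the fence towards the bar, +y along the bar away from the fence. The fence's face is the plane y = 0 (fence on the -y side), the home bar's face the plane x = 0 (bar on the +x side).
- dock: Fixed aluminium deck plate 230 x 245 x 8 mm on the bench, turned by up to 0.25 rad from the robot's axes; it does not move when pushed. Axes as dock_corner; origin at the underside, (-80, +80, -8) mm from dock_corner. From the corner the free deck runs 183 mm along -x and 205 mm along +y; the bar's two guides stand on it at y = 125 to 179 mm, x = -9 to +29 mm.
- fence: Fixed grey fence along the dock's -y edge, its top 30 mm above the bench, 24 mm thick, 207 mm long; at its +x end is the keeper, a pocket that takes the stop bar's nose. Same origin and axes as dock.
- stop_bar (a joint): Sliding steel stop bar, 20 x 16 mm section, 220 mm long, 9.5 to 25.5 mm above the bench, along the dock's y axis in two guides (tops 31 mm above the bench). Value in m: 0 drawn back, 0.100 fully home with its nose in the keeper (hard stop). It grows as the bar moves to the dock's -y; starts at 0 to 0.04; friction about 3 N; stays where left.
- bar_knob (a point): Centre of the stop bar's handle, an upright square steel post 16 x 16 x 50 mm on the bar's end away from the fence, sides along the dock's axes; this point is 50.5 mm, the post's top 75.5 mm above the bench. With the bar home it is at x +10, y +196 mm from dock_corner.
- square_grip (a point): Centre of the upright grip of the set square: a block 18 mm (x) x 36 mm (y), 52 mm tall, from 14 to 66 mm above the square's underside; the point is 40 mm above the underside. Axes as square. The square starts flat on the bench, left or right of the dock, turned by up to 0.4 rad from the robot's axes; 0.36 to 0.6 kg.
- square_corner (a point): The outer corner of the set square, at its underside: (+35, -35, -40) mm from square_grip in the square's axes; same axes. When seated it meets dock_corner.
- square: Set square, a loose smooth steel L (friction about 0.2) 14 mm thick, outer edges 110 mm, legs 28 mm wide. Origin at its underside, below square_grip. From the outer corner one leg runs along -x (its outer edge faces -y: goes to the fence), the other along +y (its outer edge faces +x: goes to the stop bar). Seated, its axes are parallel to the dock's.
- rack: Bystander: blue wire rack with capped sample tubes, 70 x 92 mm, 120 mm tall; origin under its centre. It stands on that side of the dock where the square is not. Leave it alone.
- jar: Bystander: clear jar with white lid, 60 mm across, 75 mm tall, right of the dock; origin under its centre.
- beaker: Bystander: open glass beaker, 70 mm across, 85 mm tall, far left of the dock; origin under its centre.
- marker: Bystander: grey marker pen, 120 mm long, 13 mm thick, lying on the dock's deck along its -x edge, about 80 mm short of the dock's middle; origin under its middle, x along it.
- tube: Bystander: one capped sample tube lying on the bench, 120 mm long, 18 mm thick, left of the stop bar; origin under its middle, x along it.

How it is judged:
On the way, in this order (a step that is already met when the one before it is completed fails the run):
1. the stop bar is fully home in its keeper (value of joint stop_bar above 0.096 m and not (horizontal distance between square_corner and dock_corner below 0.05 m)), for 0.2 s.
2. the square is in the corner, flat on the deck, touching fence and bar (value of joint stop_bar above 0.096 m and contact force between square and fence above 1 N and contact force between square and stop_bar above 1 N and horizontal distance between square_corner and dock_corner below 0.004 m and z of square_corner in the frame of dock_corner below 0.004 m and angle between the x axis of square_corner and the x axis of dock_corner, either way round below 0.022 rad and angle between square_corner's own z axis and vertical below 0.03 rad), for 0.2 s.
At the end, for the whole second after the job is handed in: Stop bar at least 96 of 100 mm home. Set square flat (tilt under 0.03 rad, under 4 mm off the deck), corner within 4 mm and edges within 0.022 rad of the dock's, pressing over 1 N on the fence and on the bar, at rest, held by the fingers (over 2 N) (all of step 2 and contact force between the fingers and square above 2 N and linear speed of square below 0.01 m/s); the arm keeps its last pose, push and grip.
It fails at once if any of the five bystanders is moved by more than 30 mm (distance of any of rack, jar, beaker, marker, tube from where it was at the start of the episode above 0.03 m).
It also fails if it takes over 64 s, if anything falls off the work surface, if the arm or the gripper's body presses on something with over 40 N, if the wrist force passes 120 N, or if a joint passes its speed limit or range.

### The arm

A 7-joint arm with a two-finger parallel gripper is mounted at the origin on the work surface. World frame = base frame: x ahead of the robot, y to its left, z up, the work surface at z = 0. Lengths are in m, angles in rad, forces in N, time in s.
With the tool pointing down it reaches from about 0.4 to 0.925 m from the base axis. Payload 5.6 kg.
Tool frame: the origin (TCP) lies midway between the tips of the shut fingers; the grasp point (between the pads) lies 19 mm behind it; z points along the fingers, y is the direction in which the jaws open and shut (so a half turn about z gives the same grasp; the last joint's range is limited). The gripper opens to 85 mm and grips with 20 to 120 N. Pads are 22 mm wide; open, the fingers measure 114 mm over their backs; the gripper's body (76 mm by 85 mm) begins 54 mm behind the grasp point. The pads swing forward as they close: fully open they stand 13 mm farther back than shut.
Start: joints at [-1.284, 0.468, -0.012, 1.603, 0.006, 1.071, -0.056], TCP at [0.211, 0.615, 0.231] pointing down, gripper open.
Joint ranges: [-2.53, 2.53], [-0.31, 2.02], [-1.57, 1.55], [0.28, 2.44], [-1.29, 4.43], [0.15, 1.84], [-2.92, 2.92]. Speed limits (rad/s): [2.57, 2.57, 3.14, 3.14, 3.14, 3.14, 3.14].

### API

Orientations are given as a unit quaternion [x, y, z, w].
In Python, from bench import sensors, cams, job gives the robot as it stands.
- The arm moves only by the tool send_rows, never from a script. Its argument "moves" is a list of rows, each a list of 4 numbers: the shift along the tool's x, y, z in mm, then the turn about the tool's z in degrees. In form: [[x, y, z, roll], ...]. A call has 1 to 10 rows; each row is the pose to reach, as a shift and turn from the pose commanded when the call began, along the tool's axes at that moment; what a row does not reach only later rows make up. A row lasts 1/8 s, in which the tool goes at most 62.5 mm and 10.7 degrees, less where a joint would pass 70% of its speed; a pose out of reach is approached as far as the arm can. A call with a gripper value outside its range is refused whole. "claw" is the closure, from 0 (fully open) to 1 (shut), set as the call begins (left out, the last holds). The fingers move at their own pace and stop on an object; "newtons" is the grip in N (left out, the last holds). Time passes only in rows, so rows that repeat a pose let the fingers close. It gives the time, the measured TCP pose, the force and the opening at its end, in the units of the state.
- sensors.observe(): the state, without advancing time (a new reading comes with each control period).
- cams.capture(name): name is "side" or "top"; returns the picture (420x560x3 uint8, red, green, blue); there is no depth.
- cams.camera_info(name): a dict with "K" (3x3 intrinsics, pixels), "R" (3x3) and "t" (3): a world point X has camera coordinates R X + t. Camera axes: x right, y down, z forward; pixel columns grow to the right and rows downward; lengths in m; the calibration is good to about 2 mm. A picture is of the moment at which its call begins. camera_info takes no time and is no camera call.
- job.hand_in(): hands the job in, once; it reports no verdict.
The state is a dict: "time": time; "joint_positions": joint angles; "qd": joint speeds; "effort": joint torques, N m; "tcp_pos": TCP position; "tcp_rot": TCP orientation; "force": force on the tool from outside, world axes, zero at the start; "wrist_torque": the same for the moment, N m; "width": finger opening in m.
Only numpy, scipy, OpenCV 4.12 (cv2) and the standard library are available. Lean on these libraries where they do the work, as an engineer would, in place of code of your own. Each camera call takes 0.05 s, during which the arm holds its last target.

## Working session

There is one attempt and no reset: what is moved stays moved. The work goes in short steps, Python scripts to look and compute and a tool call to move; the robot and the scene stay as the last step left them, time stands still between calls to the robot, and variables do not carry over. Pictures are saved under pics/ and viewed, and the job is handed in when it is done.

Besides the shell and the picture viewer there is one more tool, called by a JSON object that holds its "api" and its "payload", one argument or row to a line. send_rows: Moves the arm, as the interface text tells. Its arguments: {"type":"object","properties":{"moves":{"type":"array","items":{"type":"array","items":{"type":"number"}}},"claw":{"type":"number"},"newtons":{"type":"number"}},"required":["moves"]}

```bash
ls; mkdir -p pics; python3 - <<'E'
from bench import sensors,cams
import cv2
s=sensors.observe()
for k,v in s.items(): print(k,v)
for n in("side","top"):
    im=cams.capture(n); cv2.imwrite(f"pics/{n}0.png",im[:,:,::-1]); 
    ci=cams.camera_info(n); print(n,ci)
E
```

```text
pics
time 0.0
joint_positions [-1.28398781  0.46837721 -0.01156349  1.6036453   0.00595358  1.07136693
 -0.05633096]
qd [-1.42980888e-03 -1.98406125e-03  1.48192193e-03  6.35702346e-04
 -6.18003359e-05 -3.69904028e-04  1.36759135e-03]
effort [-1.18120006e-04 -5.32366884e+01  2.14668782e-02 -2.51311523e+01
  1.14527828e-02  7.56812340e-03  3.65274659e-06]
tcp_pos [0.21040495 0.61441353 0.23032929]
tcp_rot [ 1.64232883e-01  9.86421200e-01 -8.76066173e-04 -9.49405107e-05]
force [-0.27956098  1.10804715  0.88544296]
wrist_torque [-0.05067488  0.02430847 -0.03712997]
width 0.08518387445746284
side {'K': array([[498.3949687 ,   0.        , 277.77049748],
       [  0.        , 498.3949687 , 206.02684284],
       [  0.        ,   0.        ,   1.        ]]), 'R': array([[ 0.93455064, -0.3554637 , -0.01614505],
       [-0.24667017, -0.6144849 , -0.74937449],
       [ 0.25645454,  0.70431091, -0.66194955]]), 't': array([-0.48724614,  0.23376191,  1.2613092 ])}
top {'K': array([[545.47919998,   0.        , 275.49120293],
       [  0.        , 545.47919998, 216.1706155 ],
       [  0.        ,   0.        ,   1.        ]]), 'R': array([[ 0.04945241, -0.99876528,  0.0047308 ],
       [-0.97811597, -0.04938733, -0.20211392],
       [ 0.20209801,  0.00536775, -0.97935059]]), 't': array([0.02243919, 0.53876182, 1.22681058])}
```

View pics/top0.png

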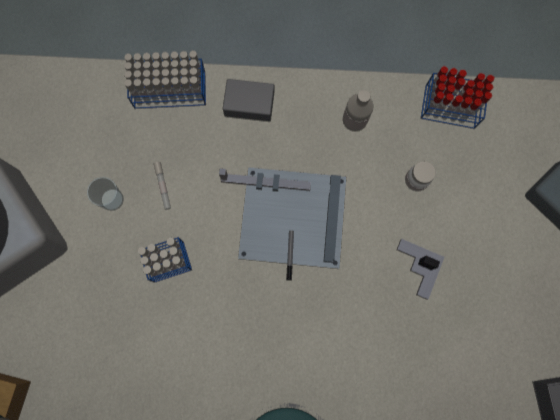

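View pics/side0.png

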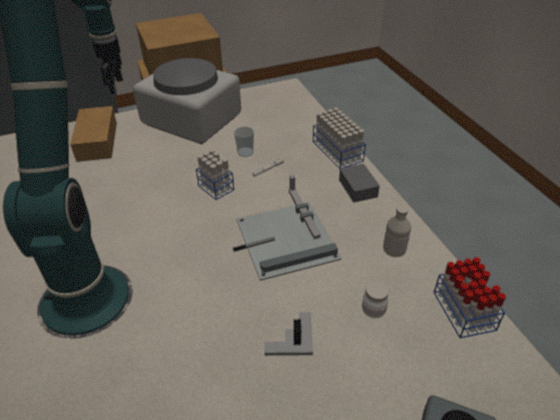

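The top view has world +x up and +y left. The dock is at about (293,218) with the fence on its right and the bar at the top; the knob is at (223,174). The square is on the right at about (425,265) with its outer corner near (443,254). I'll zoom in before measuring.

```bash
cat > h.py <<'E'
import numpy as np, cv2
from bench import sensors,cams
def ray(n,u,v,z):
    c=cams.camera_info(n);K,R,t=c["K"],c["R"],c["t"]
    d=R.T@np.linalg.solve(K,np.array([u,v,1.])); o=-R.T@t
    return o+d*(z-o[2])/d[2]
def proj(n,X):
    c=cams.camera_info(n); p=c["K"]@(c["R"]@np.asarray(X)+c["t"]); return p[:2]/p[2]
def crop(im,x0,y0,x1,y1,s,fn):
    cv2.imwrite(fn,cv2.resize(im[y0:y1,x0:x1,::-1],None,fx=s,fy=s,interpolation=cv2.INTER_CUBIC))
E
python3 - <<'E'
import cv2,numpy as np
from h import *
im=cv2.imread("pics/top0.png")[:,:,::-1]
crop(im,210,160,360,275,5,"pics/c1.png")
crop(im,385,225,465,305,7,"pics/c2.png")
im=cv2.imread("pics/side0.png")[:,:,::-1]
crop(im,225,165,345,275,5,"pics/c3.png")
E
```

```text
(no output)
```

View pics/c1.png

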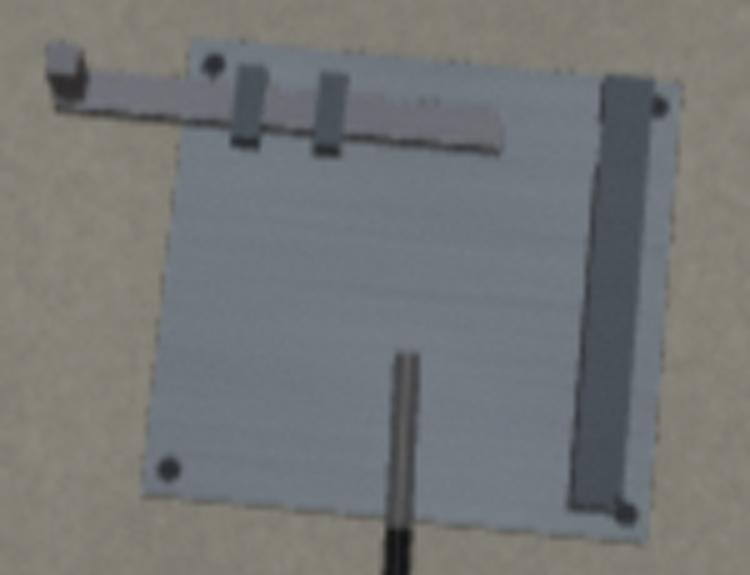

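View pics/c2.png

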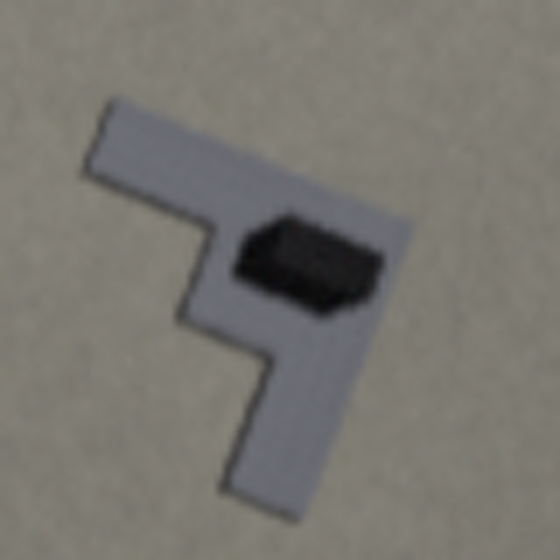

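View pics/c3.png

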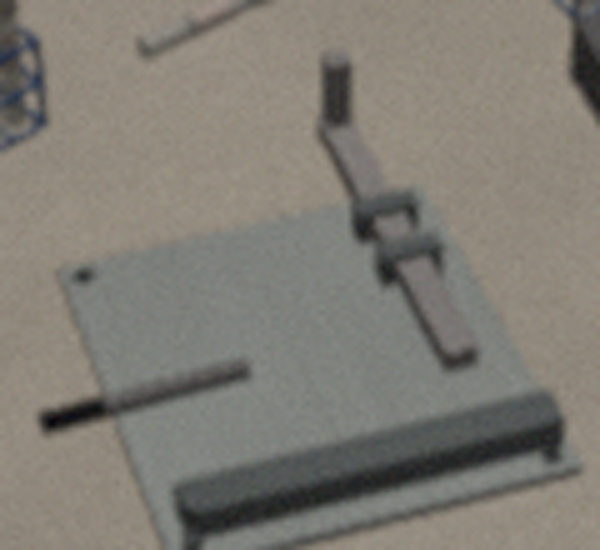

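```bash
python3 - <<'E'
from h import *
def P(n,x,y,z,x0,y0,s): return ray(n,(x+.5)/s-.5+x0,(y+.5)/s-.5+y0,z)
for n in("side","top"):
    c=cams.camera_info(n);print(n,"cam",-c["R"].T@c["t"])
d={k:P("top",*p,210,160,5) for k,p in dict(TL=(190,38,.008),TR=(682,84,.008),BR=(645,545,.008),BL=(143,495,.008),
 fTL=(604,76,.03),fTR=(655,80,.03),fBR=(621,512,.03),fBL=(568,506,.03),
 barTipL=(500,155,.0095),barTipT=(502,106,.0255),barTipB=(500,146,.0255), k1=(47,44,.0755),k2=(78,44,.0755),k3=(82,72,.0755),k4=(49,72,.0755),g1=(233,138,.031)).items()}
for k,v in d.items(): print(k,v.round(4))
for a,b in("TL TR","BL BR","TL BL","TR BR","fTL fBL","fTL fTR","fTR fBR","fBL fBR"," ".join(["barTipT","barTipB"])):0 if False else None
E
python3 - <<'E'
E
```

```text
side cam [ 0.1895498  -0.91790898  1.00223165]
top cam [0.27792589 0.04243429 1.31026278]
TL [0.6672 0.1249 0.008 ]
TR [ 0.6559 -0.1199  0.008 ]
BR [ 0.4264 -0.1075  0.008 ]
BL [0.4384 0.1338 0.008 ]
fTL [ 0.6516 -0.079   0.03  ]
fTR [ 0.6509 -0.1039  0.03  ]
fBR [ 0.4389 -0.0933  0.03  ]
fBL [ 0.4405 -0.0682  0.03  ]
barTipL [ 0.6147 -0.031   0.0095]
barTipT [ 0.6352 -0.0302  0.0255]
barTipB [ 0.6151 -0.03    0.0255]
k1 [0.6406 0.1876 0.0755]
k2 [0.6414 0.1731 0.0755]
k3 [0.6278 0.1702 0.0755]
k4 [0.6271 0.1857 0.0755]
g1 [0.6111 0.0996 0.031 ]Traceback (most recent call last):
  File "<stdin>", line 9, in <module>
ValueError: too many values to unpack (expected 2)
```

```bash
cat > sq.py <<'E'
from h import *
im=cv2.imread("pics/top0.png").astype(int)
b,g,r=im[...,0],im[...,1],im[...,2]
sub=(slice(225,305),slice(385,465))
m=(((b-r)[sub]>-4)|(im.sum(2)[sub]<150)).astype(np.uint8)
m=cv2.morphologyEx(m,cv2.MORPH_OPEN,np.ones((3,3)))
n,l,st,ce=cv2.connectedComponentsWithStats(m); k=1+np.argmax(st[1:,4]); m=(l==k).astype(np.uint8); print(st[k])
cv2.imwrite("pics/m.png",cv2.resize(m*255,None,fx=7,fy=7,interpolation=0))
c=max(cv2.findContours(m,cv2.RETR_EXTERNAL,cv2.CHAIN_APPROX_NONE)[0],key=len)[:,0]+[385,225]
# world pts at z=.014
def sel(p,q,tol=2.0):
    p,q=np.array(p,float),np.array(q,float);d=(q-p)/np.linalg.norm(q-p);nn=np.array([-d[1],d[0]])
    w=c-p; s=w@d; return c[(abs(w@nn)<tol)&(s>4)&(s<np.linalg.norm(q-p)-4)]
E=lambda x,y:((x+.5)/7-.5+385,(y+.5)/7-.5+225)
O=E(412,222);A=E(113,97);B=E(300,520)
L=[]
for q in(A,B):
    pts=np.array([ray("top",*p,.014)[:2] for p in sel(O,q)])
    vx,vy,x0,y0=cv2.fitLine(pts.astype(np.float32),cv2.DIST_HUBER,0,1e-4,1e-4).ravel(); L.append((vx,vy,x0,y0)); print(len(pts),np.arctan2(vy,vx))
M=np.array([[L[0][0],-L[1][0]],[L[0][1],-L[1][1]]]);s=np.linalg.solve(M,[L[1][2]-L[0][2],L[1][3]-L[0][3]])
print("corner fit",L[0][2]+s[0]*L[0][0],L[0][3]+s[0]*L[0][1])
for n,p in(("O",O),("A",A),("B",B)): print(n,ray("top",*p,.014).round(4))
for p in((290,214),(383,262),(327,275),(236,265)): pass
for p in ((292,216),(383,254),(0,0)): print("grip top far edge",ray("top",*E(*p),.066).round(4))
E
python3 sq.py
```

```text
[  13   14   46   60 1215]
35 1.2041746
35 -0.36529797
corner fit 0.46673855 -0.35737574
O [ 0.4678 -0.3568  0.014 ]
A [ 0.506  -0.2544  0.014 ]
B [ 0.3648 -0.3178  0.014 ]
grip top far edge [ 0.4602 -0.3014  0.066 ]
grip top far edge [ 0.4491 -0.3311  0.066 ]
grip top far edge [ 0.5276 -0.2049  0.066 ]
```

View pics/m.png

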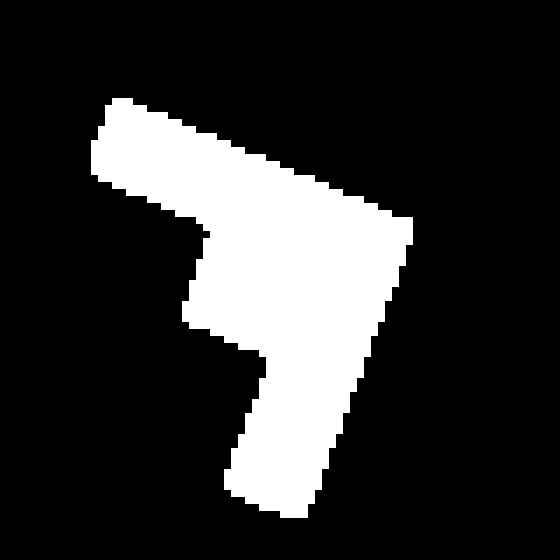

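```bash
cat >> h.py <<'E'
from scipy.spatial.transform import Rotation as Ro
CORNER=np.array([.6118,-.0777,.008]);TH=-.049
def go(target,yaw_y=None):
    """print tool-axis shift (mm) to target, roll (deg) so tool y has world angle yaw_y"""
    s=sensors.observe();R=Ro.from_quat(s["tcp_rot"]).as_matrix()
    d=R.T@(np.array(target)-s["tcp_pos"])*1e3
    a=np.degrees(np.arctan2(R[1,1],R[0,1]))
    print("t",s["time"],"tcp",s["tcp_pos"].round(4),"shift",d.round(1),"yaw_y",a.round(2),"roll",None if yaw_y is None else round(-(np.degrees(yaw_y)-a),2),"F",np.round(s["force"],1),"w",round(s["width"],4),"tilt",np.degrees(np.arccos(-R[2,2])).round(2))
E
python3 -c "
from h import *
go([.6343,.1791,.15],np.pi/2+TH)"
```

```text
t 0.1 tcp [0.2104 0.6145 0.2304] shift [-542.  -274.5   80.9] yaw_y 71.1 roll -16.09 F [-0.2 -0.  -0.5] w 0.085 tilt 0.1
```

{"api": "send_rows", "payload": {
  "moves": [
    [-50,-25,0,-2],
    [-100,-50,0,-4],
    [-155,-78,0,-6],
    [-210,-106,0,-8],
    [-265,-134,0,-10],
    [-320,-162,0,-12],
    [-375,-190,0,-14],
    [-430,-218,0,-16],
    [-485,-246,20,-16.1],
    [-542,-274.5,40,-16.1]
  ],
  "claw": 0
}}

```text
time: 1.35
tcp_pos: [0.631, 0.1828, 0.1927]
tcp_rot: [0.024, 1.0, 0.0, 0.0]
force: [1.5, 0.4, 0.4]
width: 0.0851
```

```bash
python3 -c "
from h import *
go([.6343,.1791,.042],np.pi/2+TH)"
```

```text
t 1.35 tcp [0.631  0.1828 0.1927] shift [ -3.5  -3.5 150.7] yaw_y 87.21 roll 0.02 F [1.5 0.4 0.4] w 0.0851 tilt 0.01
```

{"api": "send_rows", "payload": {
  "moves": [
    [0,0,20,0],
    [0,0,60,0],
    [0,0,100,0],
    [0,0,130,0],
    [0,0,148,0],
    [0,0,148,0]
  ]
}}

```text
time: 2.1
tcp_pos: [0.6288, 0.1844, 0.0439]
tcp_rot: [0.024, 1.0, -0.0, -0.001]
force: [-0.6, -0.0, -0.5]
width: 0.0859
```

```bash
python3 -c "
from h import *
go([.6343,.1791,.042],np.pi/2+TH)
im=cams.capture('side');crop(im,225,130,365,260,5,'pics/s1.png')"
```

```text
t 2.1 tcp [0.6288 0.1844 0.0439] shift [-5.8 -5.1  1.9] yaw_y 87.24 roll 0.04 F [-0.6 -0.  -0.5] w 0.0859 tilt 0.16
```

View pics/s1.png

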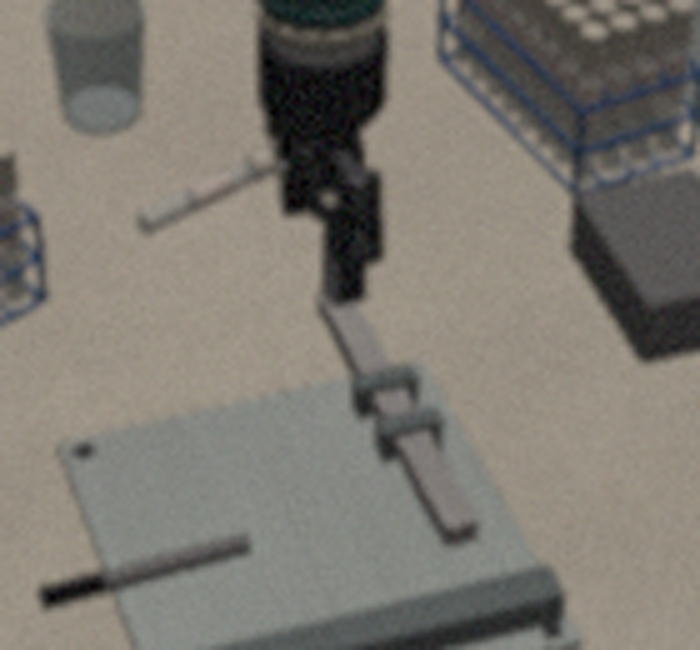

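{"api": "send_rows", "payload": {
  "moves": [
    [-5,-5,1,0],
    [-5,-5,1,0]
  ]
}}

```text
time: 2.4
tcp_pos: [0.6361, 0.1781, 0.0456]
tcp_rot: [0.025, 1.0, 0.0, 0.001]
force: [-0.1, 0.1, 0.3]
width: 0.0853
```

{"api": "send_rows", "payload": {
  "moves": [
    [0,0,0,0],
    [0,0,0,0],
    [0,0,0,0],
    [0,0,0,0],
    [0,0,0,0],
    [0,0,0,0],
    [0,0,0,0],
    [0,0,0,0]
  ],
  "claw": 1,
  "newtons": 30
}}

```text
time: 3.4
tcp_pos: [0.6347, 0.1797, 0.0446]
tcp_rot: [0.024, 1.0, 0.0, 0.0]
force: [-1.7, 2.6, 4.2]
width: 0.0156
```

```bash
python3 -c "
from h import *
go([.6343,.1791,.042],np.pi/2+TH)"
```

```text
t 3.4 tcp [0.6347 0.1797 0.0446] shift [ 0.4 -0.7  2.6] yaw_y 87.23 roll 0.04 F [-1.7  2.6  4.2] w 0.0156 tilt 0.05
```

{"api": "send_rows", "payload": {
  "moves": [
    [0,-6,0,0],
    [0,-16,0,0],
    [0,-26,0,0],
    [0,-36,0,0],
    [0,-45,0,0],
    [0,-52,0,0],
    [0,-58,0,0],
    [0,-62,0,0],
    [0,-65,0,0],
    [0,-65,0,0]
  ]
}}

```text
time: 4.65
tcp_pos: [0.6317, 0.1191, 0.0446]
tcp_rot: [0.023, 1.0, 0.003, 0.001]
force: [0.3, 14.9, 1.4]
width: 0.0157
```

```bash
python3 -c "
from h import *
go([.6343,.1791,.042],np.pi/2+TH)
im=cams.capture('side');crop(im,225,130,365,260,5,'pics/s2.png')
im=cams.capture('top');crop(im,210,160,360,275,5,'pics/t2.png')"
```

```text
t 4.65 tcp [0.6317 0.1191 0.0446] shift [ 0.2 60.   3. ] yaw_y 87.36 roll 0.16 F [ 0.3 14.9  1.4] w 0.0157 tilt 0.37
```

View pics/s2.png

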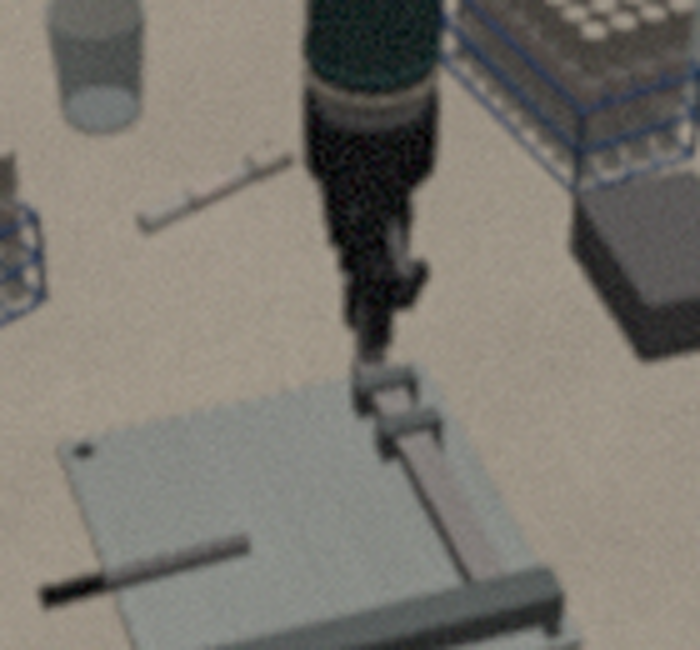

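View pics/t2.png

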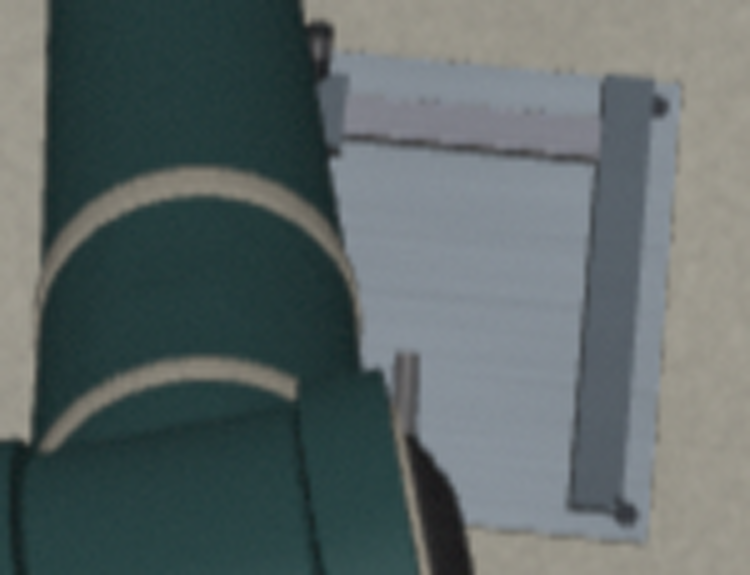

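{"api": "send_rows", "payload": {
  "moves": [
    [0,-4,0,0],
    [0,-6,0,0],
    [0,-6,0,0]
  ]
}}

```text
time: 5.12
tcp_pos: [0.6318, 0.1191, 0.0446]
tcp_rot: [0.021, 1.0, 0.006, 0.002]
force: [1.5, 25.5, -1.5]
width: 0.0153
```

```bash
python3 -c "
from h import *
go([.6343,.1791,.042],np.pi/2+TH)"
```

```text
t 5.125 tcp [0.6318 0.1191 0.0446] shift [ 0.  60.   3.3] yaw_y 87.56 roll 0.37 F [ 1.5 25.5 -1.5] w 0.0153 tilt 0.72
```

{"api": "send_rows", "payload": {
  "moves": [
    [0,5,0,0],
    [0,9,0,0],
    [0,9,0,0]
  ]
}}

```text
time: 5.5
tcp_pos: [0.6317, 0.1191, 0.0445]
tcp_rot: [0.024, 1.0, 0.001, 0.0]
force: [-0.1, 9.3, 3.4]
width: 0.0154
```

{"api": "send_rows", "payload": {
  "moves": [
    [0,0,0,0],
    [0,0,0,0],
    [0,0,0,0],
    [0,0,0,0],
    [0,0,0,0],
    [0,0,-25,0],
    [0,0,-75,0],
    [0,0,-125,0],
    [0,0,-125,0]
  ],
  "claw": 0
}}

```text
time: 6.62
tcp_pos: [0.6346, 0.1176, 0.1743]
tcp_rot: [0.024, 1.0, 0.001, 0.004]
force: [0.4, 0.2, -1.4]
width: 0.0856
```

```bash
python3 -c "
from h import *
go([.4473,-.3118,.17],np.pi/2-.366)"
```

```text
t 6.625 tcp [0.6346 0.1176 0.1743] shift [ 166.1 -438.     1.7] yaw_y 87.2 roll 18.17 F [ 0.4  0.2 -1.4] w 0.0856 tilt 0.53
```

{"api": "send_rows", "payload": {
  "moves": [
    [10,-25,0,2],
    [29,-76,0,4],
    [48,-127,0,6],
    [67,-178,0,8],
    [86,-228,0,10],
    [106,-279,0,12],
    [125,-330,0,14],
    [144,-380,0,16],
    [160,-423,0,18],
    [166,-438,0,18.2]
  ]
}}

```text
time: 7.88
tcp_pos: [0.4422, -0.315, 0.1686]
tcp_rot: [0.185, 0.983, -0.0, -0.001]
force: [0.3, 1.2, -0.1]
width: 0.0853
```

{"api": "send_rows", "payload": {
  "moves": [
    [0,0,0,0],
    [0,0,0,0]
  ]
}}

```text
time: 8.12
tcp_pos: [0.4453, -0.3104, 0.1688]
tcp_rot: [0.181, 0.984, 0.001, -0.0]
force: [0.1, -0.1, -0.4]
width: 0.0853
```

```bash
python3 -c "
from h import *
go([.4473,-.3118,.06],np.pi/2-.366)
im=cams.capture('side');crop(im,200,180,360,380,3.5,'pics/s3.png')
im=cams.capture('top');crop(im,210,160,470,310,3,'pics/t3.png')"
```

```text
t 8.125 tcp [ 0.4453 -0.3104  0.1688] shift [ -2.4  -0.7 108.8] yaw_y 69.16 roll 0.13 F [ 0.1 -0.1 -0.4] w 0.0853 tilt 0.07
```

View pics/s3.png

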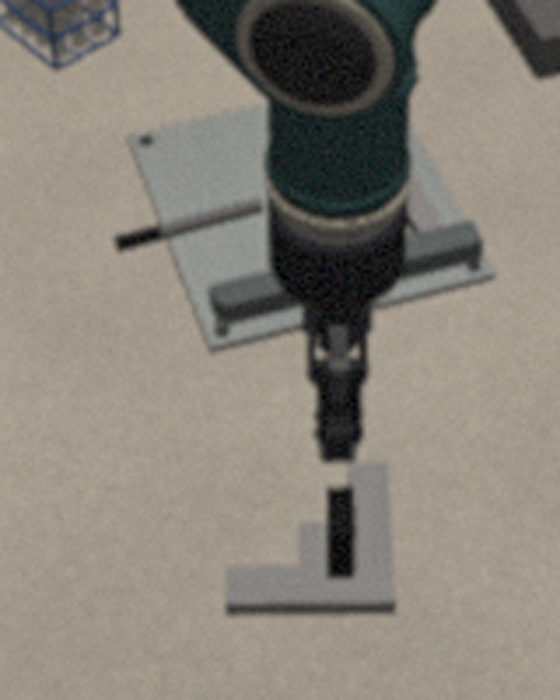

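View pics/t3.png

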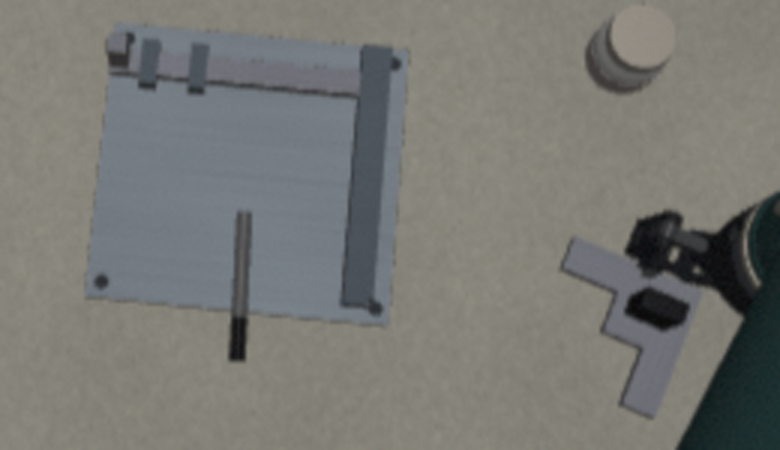

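{"api": "send_rows", "payload": {
  "moves": [
    [-1,0,20,0],
    [-2,-0.7,60,0],
    [-2,-0.7,100,0],
    [-2,-0.7,128,0],
    [-2,-0.7,140,0],
    [-2,-0.7,140,0]
  ]
}}

```text
time: 8.98
tcp_pos: [0.4463, -0.313, 0.029]
tcp_rot: [0.182, 0.983, 0.0, -0.0]
force: [-0.1, 0.6, 0.5]
width: 0.0852
```

```bash
python3 -c "
from h import *
go([.4473,-.3118,.029],np.pi/2-.366)
im=cams.capture('side');crop(im,220,220,360,380,4,'pics/s4.png')
im=cams.capture('top');crop(im,370,210,480,310,6,'pics/t4.png')"
```

```text
t 8.975 tcp [ 0.4463 -0.313   0.029 ] shift [-0.5  1.4 -0. ] yaw_y 69.07 roll 0.04 F [-0.1  0.6  0.5] w 0.0852 tilt 0.05
```

View pics/s4.png

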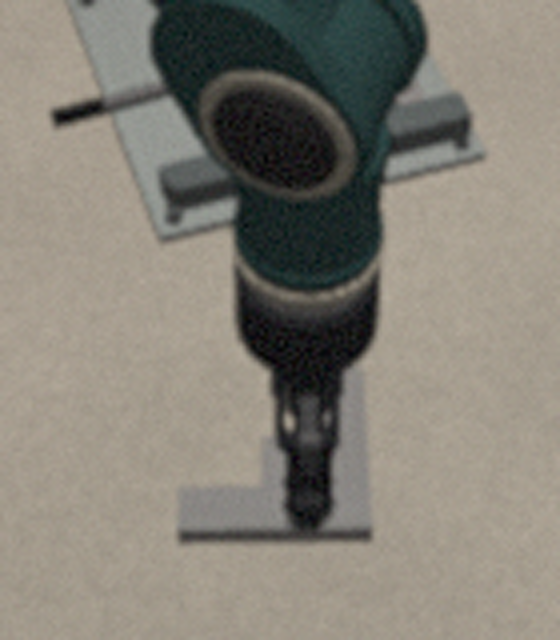

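View pics/t4.png

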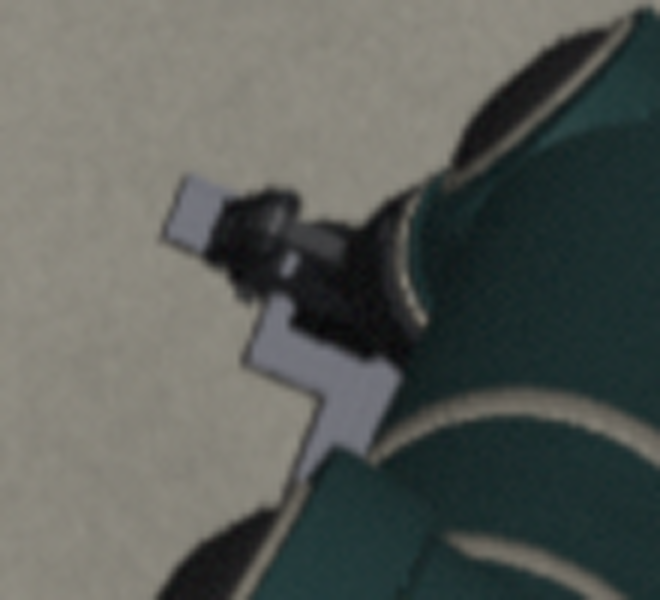

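{"api": "send_rows", "payload": {
  "moves": [
    [0,0,0,0],
    [0,0,0,0],
    [0,0,0,0],
    [0,0,0,0],
    [0,0,0,0],
    [0,0,0,0],
    [0,0,0,0]
  ],
  "claw": 1,
  "newtons": 70
}}

```text
time: 9.95
tcp_pos: [0.4467, -0.3138, 0.0301]
tcp_rot: [0.182, 0.983, -0.0, 0.001]
force: [-0.6, 0.7, 6.1]
width: 0.0352
```

```bash
python3 -c "
from h import *
go([.4473,-.3118,.029],np.pi/2-.366)"
```

```text
t 9.95 tcp [ 0.4467 -0.3138  0.0301] shift [0.2 2.1 1.1] yaw_y 69.0 roll -0.03 F [-0.6  0.7  6.1] w 0.0352 tilt 0.08
```

{"api": "send_rows", "payload": {
  "moves": [
    [0,0,-10,0],
    [0,0,-30,0],
    [0,0,-55,0],
    [0,0,-80,0],
    [0,0,-90,0],
    [0,0,-90,0]
  ]
}}

```text
time: 10.7
tcp_pos: [0.4461, -0.3136, 0.1195]
tcp_rot: [0.182, 0.983, -0.0, 0.0]
force: [-1.0, 0.3, -4.6]
width: 0.0354
```

```bash
python3 -c "
from h import *
go([.5598,-.0194,.12],np.pi/2+TH)
im=cams.capture('side');crop(im,220,200,360,360,4,'pics/s5.png')"
```

```text
t 10.7 tcp [ 0.4461 -0.3136  0.1195] shift [ -0.7 315.4  -0.4] yaw_y 69.0 roll -18.19 F [-1.   0.3 -4.6] w 0.0354 tilt 0.04
```

View pics/s5.png

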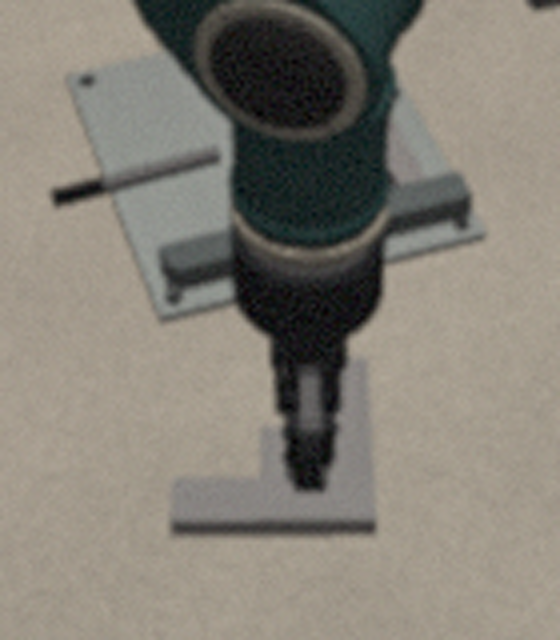

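Lifted, and the 4.6 N load fits the square's mass. Next I carry it over the deck and turn it parallel.

{"api": "send_rows", "payload": {
  "moves": [
    [0,15,0,-2],
    [0,50,0,-4],
    [0,85,0,-6],
    [0,125,0,-8],
    [0,165,0,-10],
    [0,205,0,-12],
    [0,245,0,-14],
    [0,280,0,-16],
    [0,305,0,-18],
    [0,315,0,-18.2]
  ]
}}

```text
time: 12.0
tcp_pos: [0.559, -0.0176, 0.1187]
tcp_rot: [0.023, 1.0, 0.0, -0.001]
force: [0.1, -0.5, -3.5]
width: 0.035
```

{"api": "send_rows", "payload": {
  "moves": [
    [0,0,10,0],
    [0,0,30,0],
    [0,0,50,0],
    [0,0,60,0],
    [0,0,60,0]
  ]
}}

```text
time: 12.62
tcp_pos: [0.5581, -0.0207, 0.0584]
tcp_rot: [0.025, 1.0, -0.0, -0.001]
force: [-0.1, 1.1, -4.3]
width: 0.035
```

```bash
python3 -c "
from h import *
go([.5598,-.0194,.038],np.pi/2+TH)
im=cams.capture('side');crop(im,225,165,355,285,5,'pics/s6.png')
im=cams.capture('top');cv2.imwrite('pics/t6full.png',im[:,:,::-1]);crop(im,210,160,360,275,5,'pics/t6.png')"
```

```text
t 12.625 tcp [ 0.5581 -0.0207  0.0584] shift [-1.7  1.4 20.4] yaw_y 87.11 roll -0.09 F [-0.1  1.1 -4.3] w 0.035 tilt 0.12
```

View pics/s6.png

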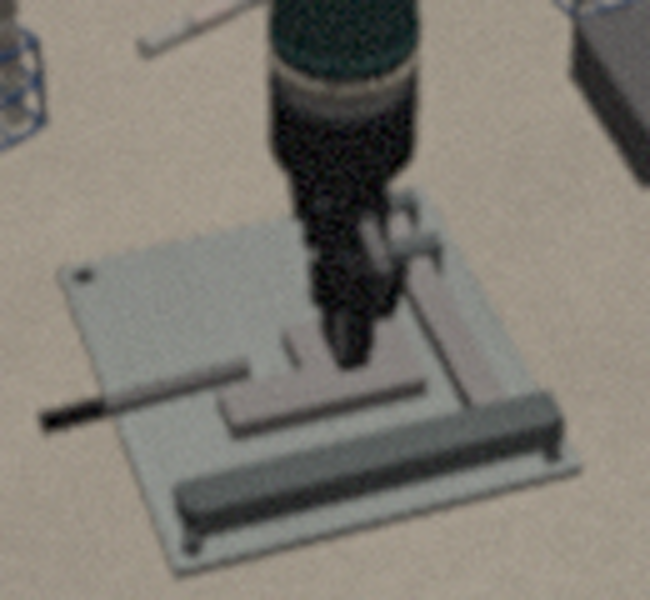

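View pics/t6.png

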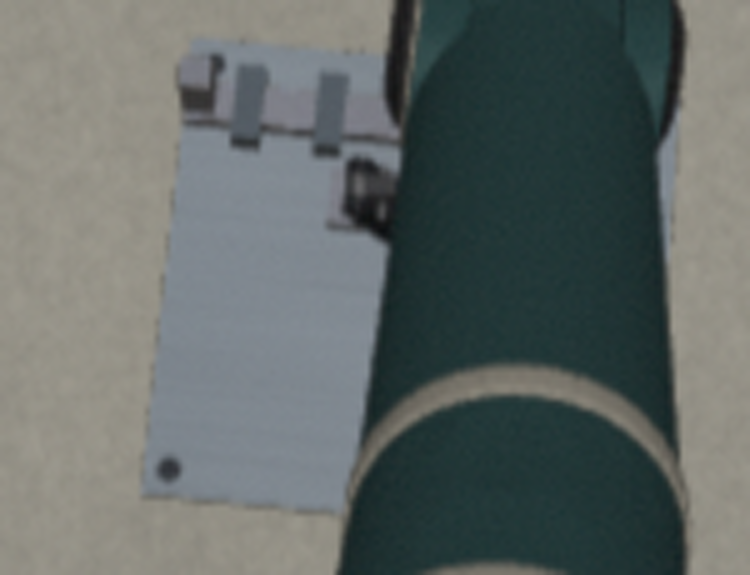

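{"api": "send_rows", "payload": {
  "moves": [
    [0,0,8,0],
    [0,0,15,0],
    [0,0,19,0],
    [0,0,21,0],
    [0,0,21,0]
  ]
}}

```text
time: 13.35
tcp_pos: [0.5591, -0.0196, 0.0383]
tcp_rot: [0.024, 1.0, -0.0, 0.0]
force: [-0.2, 0.3, -3.5]
width: 0.0352
```

```bash
python3 -c "
from h import *
c=CORNER; ex=np.array([np.cos(TH),np.sin(TH)]);ey=np.array([-ex[1],ex[0]])
print((.612-.035*ex[0]+.035*ey[0]).round(4),-.077-.035*ex[1]+.035*ey[1])
go([.612-.035*ex[0]+.035*ey[0],-.077-.035*ex[1]+.035*ey[1],.038],np.pi/2+TH)
im=cams.capture('side');crop(im,225,165,355,285,5,'pics/s7.png')"
```

```text
0.5788 -0.040327695297120776
t 13.35 tcp [ 0.5591 -0.0196  0.0383] shift [-20.6 -19.7   0.3] yaw_y 87.2 roll 0.01 F [-0.2  0.3 -3.5] w 0.0352 tilt 0.02
```

View pics/s7.png

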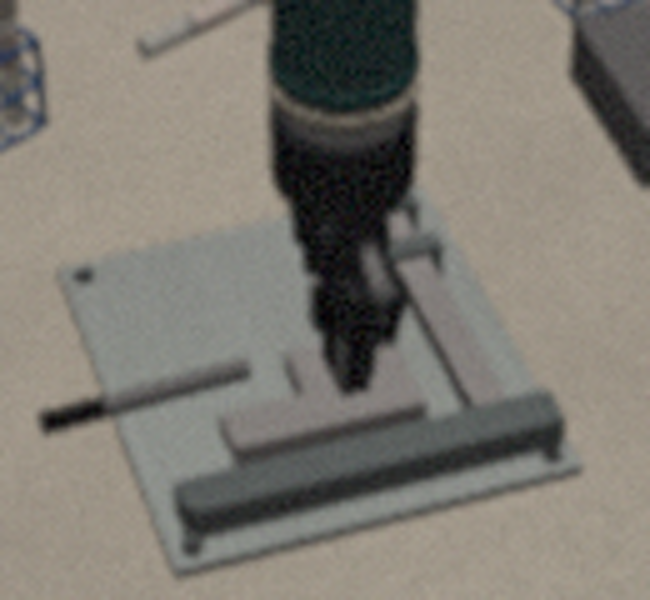

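{"api": "send_rows", "payload": {
  "moves": [
    [0,0,1,0],
    [-4,-4,2,0],
    [-9,-9,2,0],
    [-13,-13,2,0],
    [-16,-16,2,0],
    [-17,-17,2,0],
    [-17,-17,2,0]
  ]
}}

```text
time: 14.28
tcp_pos: [0.5764, -0.0362, 0.0381]
tcp_rot: [0.024, 1.0, 0.001, 0.001]
force: [-3.3, 3.0, 8.9]
width: 0.0355
```

```bash
python3 -c "
from h import *
go([.5788,-.0403,.038],np.pi/2+TH)
im=cams.capture('side');crop(im,225,165,355,285,5,'pics/s8.png')"
```

```text
t 14.275 tcp [ 0.5764 -0.0362  0.0381] shift [-2.6 -4.   0.1] yaw_y 87.23 roll 0.04 F [-3.3  3.   8.9] w 0.0355 tilt 0.16
```

View pics/s8.png

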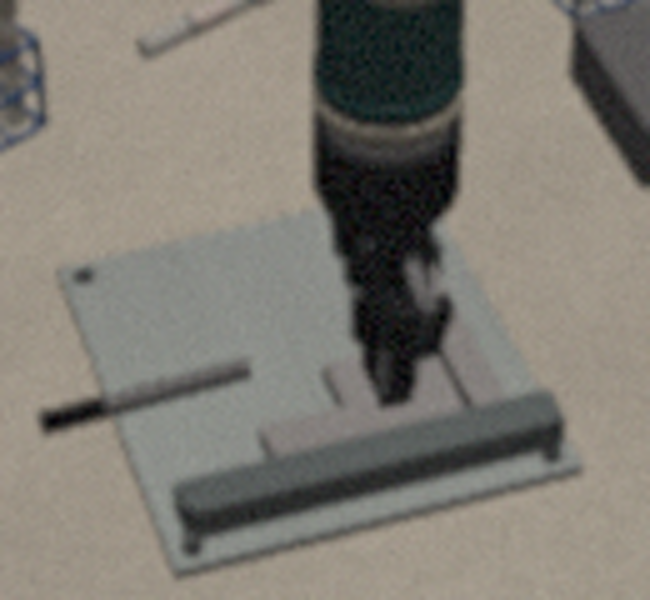

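{"api": "send_rows", "payload": {
  "moves": [
    [0,-2,0,0],
    [0,-4,0,0],
    [0,-4,0,0]
  ]
}}

```text
time: 14.7
tcp_pos: [0.5768, -0.0394, 0.0381]
tcp_rot: [0.024, 1.0, 0.001, 0.002]
force: [0.2, 4.9, 6.2]
width: 0.0354
```

{"api": "send_rows", "payload": {
  "moves": [
    [0,-2,0,0],
    [0,-3,0,0],
    [0,-3,0,0]
  ]
}}

```text
time: 15.08
tcp_pos: [0.5768, -0.0395, 0.0382]
tcp_rot: [0.023, 1.0, 0.003, 0.002]
force: [-0.3, 10.1, 7.5]
width: 0.0352
```

```bash
python3 -c "
from h import *
go([.5788,-.0403,.038],np.pi/2+TH);print(sensors.observe()['wrist_torque'])"
```

```text
t 15.075 tcp [ 0.5768 -0.0395  0.0382] shift [-2.  -0.7  0.2] yaw_y 87.39 roll 0.19 F [-0.3 10.1  7.5] w 0.0352 tilt 0.35
[1.98274848 0.27360281 0.04424404]
```

{"api": "send_rows", "payload": {
  "moves": [
    [-2,0,0,0],
    [-4,0,0,0],
    [-4,0,0,0]
  ]
}}

```text
time: 15.45
tcp_pos: [0.578, -0.0396, 0.0382]
tcp_rot: [0.023, 1.0, 0.003, -0.001]
force: [-8.8, 9.9, 16.9]
width: 0.0352
```

{"api": "send_rows", "payload": {
  "moves": [
    [-2,0,0,0],
    [-3,0,0,0],
    [-3,0,0,0]
  ]
}}

```text
time: 15.82
tcp_pos: [0.5794, -0.0397, 0.0383]
tcp_rot: [0.023, 1.0, 0.003, -0.003]
force: [-12.8, 10.4, 21.3]
width: 0.0353
```

```bash
python3 -c "
from h import *
go([.5788,-.0403,.038],np.pi/2+TH);print(sensors.observe()['wrist_torque'])"
```

```text
t 15.825 tcp [ 0.5794 -0.0397  0.0383] shift [ 0.6 -0.7  0.3] yaw_y 87.4 roll 0.2 F [-12.8  10.4  21.3] w 0.0353 tilt 0.46
[ 1.8965568   2.53609585 -0.01976553]
```

{"api": "send_rows", "payload": {
  "moves": [
    [0,0,-1,0],
    [0,0,-2,0],
    [0,0,-2,0]
  ]
}}

```text
time: 16.2
tcp_pos: [0.5794, -0.0397, 0.0384]
tcp_rot: [0.023, 1.0, 0.003, -0.003]
force: [-7.1, 9.4, 4.6]
width: 0.0352
```

```bash
python3 -c "
from h import *
go([.5788,-.0403,.038],np.pi/2+TH);print(sensors.observe()['wrist_torque'])
im=cams.capture('side');crop(im,265,205,345,265,9,'pics/s9.png')"
```

```text
t 16.2 tcp [ 0.5794 -0.0397  0.0384] shift [ 0.6 -0.7  0.4] yaw_y 87.39 roll 0.2 F [-7.1  9.4  4.6] w 0.0352 tilt 0.44
[2.04980434 1.47263589 0.022545  ]
```

View pics/s9.png

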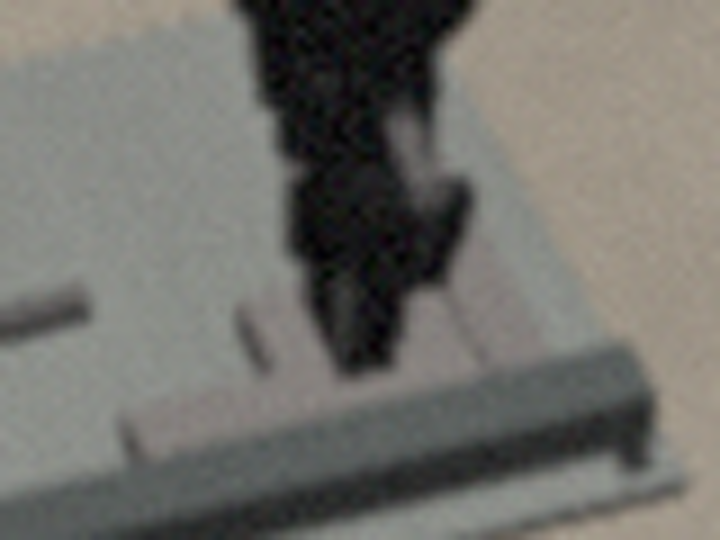

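{"api": "send_rows", "payload": {
  "moves": [
    [-2,0,0,0],
    [-3,0,-0.5,0],
    [-3,0,-0.5,0]
  ]
}}

```text
time: 16.62
tcp_pos: [0.5796, -0.0397, 0.0385]
tcp_rot: [0.023, 1.0, 0.003, -0.006]
force: [-14.2, 9.4, 11.2]
width: 0.035
```

```bash
python3 -c "
from h import *
go([.5788,-.0403,.038],np.pi/2+TH);print(sensors.observe()['wrist_torque'])
im=cams.capture('top');crop(im,260,165,350,235,8,'pics/t10.png')"
```

```text
t 16.625 tcp [ 0.5796 -0.0397  0.0385] shift [ 0.8 -0.6  0.5] yaw_y 87.4 roll 0.2 F [-14.2   9.4  11.2] w 0.035 tilt 0.74
[2.04316498 2.71060404 0.0438838 ]
```

View pics/t10.png

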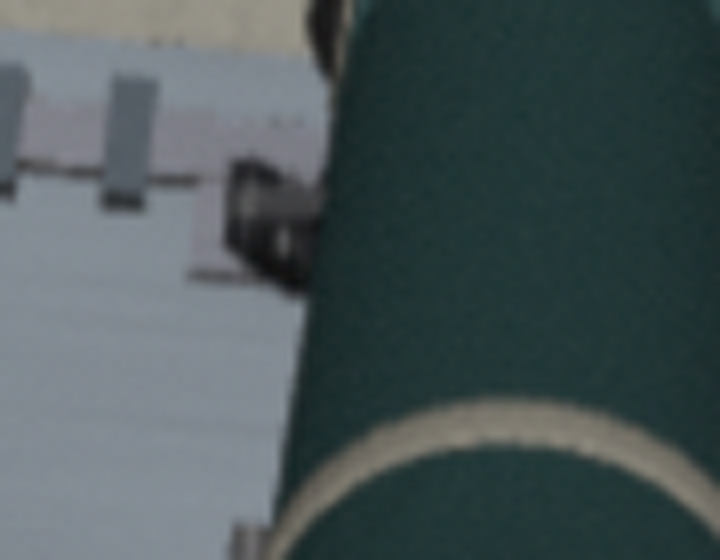

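{"api": "send_rows", "payload": {
  "moves": [
    [1,0,0,0],
    [1,0,0,0],
    [1,0,0,0],
    [1,0,0,0]
  ]
}}

```text
time: 17.18
tcp_pos: [0.5797, -0.0397, 0.0386]
tcp_rot: [0.023, 1.0, 0.003, -0.005]
force: [-11.1, 8.9, 7.3]
width: 0.035
```

```bash
python3 -c "
from h import *
go([.5788,-.0403,.038],np.pi/2+TH);print(sensors.observe()['wrist_torque'],abs(sensors.observe()['qd']).max())
im=cams.capture('side');crop(im,265,205,345,265,9,'pics/s11.png')
import numpy as np
X=CORNER;ex=np.array([np.cos(TH),np.sin(TH),0]);ey=np.array([-ex[1],ex[0],0])
C=np.array([.612,-.0765,.008])
for nm,p in(('leg-x end inner top',C-.110*ex+.028*ey+[0,0,.014]),('+y leg end outer top',C+.110*ey+[0,0,.014]),('+y leg end inner top',C+.110*ey-.028*ex+[0,0,.014])):
  u=proj('side',p);w=proj('top',p);print(nm,((u-[265,205]+.5)*9-.5).round(1),'t10',((w-[260,165]+.5)*8-.5).round(1))
"
```

```text
t 17.175 tcp [ 0.5797 -0.0397  0.0386] shift [ 0.8 -0.6  0.6] yaw_y 87.39 roll 0.2 F [-11.1   8.9   7.3] w 0.035 tilt 0.62
[2.08522074 2.32759522 0.09631996] 0.002729969156411288
leg-x end inner top [113.2 411.9] t10 [429.8 559.7]
+y leg end outer top [362.3 152.9] t10 [192.2 179.3]
+y leg end inner top [279.4 172.6] t10 [183.4 268.2]
```

View pics/s11.png

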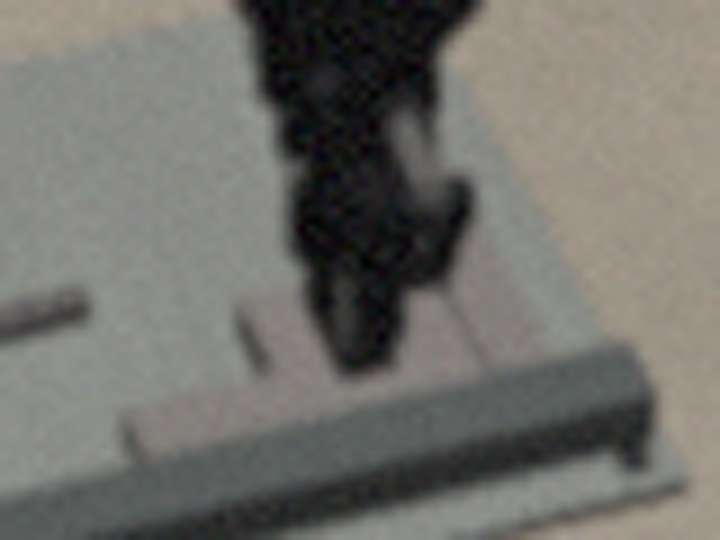

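```bash
python3 -c "
from bench import job,sensors
s=sensors.observe();print(s['time'],s['force'],s['width'])
print(job.hand_in())"
```

```text
17.225 [-12.12393465  10.3303512    6.97745877] 0.03483852616662567
the job is handed in; nothing more can be done
None
```

I slid the stop bar home, then seated the set square in the dock corner. I handed in at 17.2 s with the square still gripped and pressed against both faces; the hand-in reports no verdict.

**Stop bar:** I gripped the knob and pushed the bar about 61 mm along the fence direction. It then stood firm at 25 N with no further movement, and the top view showed it in the keeper.

**Final press:**
- **Force on the tool:** about 12 N away from the bar and 10 N away from the fence, with about 7 N up from the deck. These are wrist readings, so friction is included and the actual contact forces are somewhat lower.
- **Grip:** the fingers read 34.8 mm on the 36 mm grip, set to 70 N.
- **Position:** the tool was within about 1 mm of where the bar's home position says the corner is. The leg ends in the pictures matched within about 1 pixel, or 2 mm.
- **Angle:** the tool was within about 0.004 rad of the dock's direction.

**Less certain:**
- **Tilt:** under the press the tool leaned about 0.011 rad, against a limit of 0.03. I did not measure the square's own tilt.
- **Dock corner:** my camera and knob estimates of the corner differed by about 1.5 mm.
- **Bystanders:** nothing in the views looked moved, but I did not measure all five again at the end.

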